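# Park a long tube rack behind a post in the scanner's bay

## Task

The long blue tube rack lies on the bench in front of the rack scanner, and a short steel post stands in the mouth of the scanner's bay. Using only gentle pushes with the fingertips on the rack's ends and sides, pivot it so that one end slips in behind the post, then swing the other end in, until the rack sits fully inside the bay, flush along the back wall. Never pinch, lift, tip or ram the rack, and leave the other things on the bench where they are.

Things in the scene. Friction and masses are not known exactly. Their poses are not given: they have to be found in the camera images.
- rack: Loose blue tube rack, 0.2 to 0.4 kg, ten capped tubes fixed in it: 40 mm wide (its x), 200 mm long (its y, roughly along the bay at the start), block 30 mm high, cap tops at 43 mm. Both ends alike. Origin: centre of the underside. Slides at a push of some 2 to 9 N; does not tip if pushed below 30 mm height.
- dock: White scanner, fixed, 45 mm high; open-topped bay on the robot side, floor is the bare bench. Origin: bench level, middle of the face of the bay's back wall; x into the machine (away from the robot, within 10 degrees), y along the wall. Bay: 260 mm long between two grey cheeks (12 mm thick, 28 mm high) that reach from the wall to x = -70 mm.
- post: Fixed steel rod with red top, 12 mm diameter, 70 mm high, in the bay's mouth. Origin: its axis at bench level. In the dock's frame it is at x = -68 mm and y = +55 or -55 mm (varies): 62 mm clear to the back wall, 179 mm clear to the farther cheek. At the mirrored place is a dark plug, level with the bench, that stops nothing.
- tape: Roll of white tape lying flat, bystander: 84 mm diameter, 40 mm high. Origin: centre of underside.
- jar: Amber jar with orange cap, bystander: 44 mm diameter, 65 mm high. Origin: centre of underside.
- tipbox: Yellow and white pipette-tip box, bystander: 85 x 120 x 55 mm. Origin: centre of underside.
- minirack: Red block rack, bystander: 50 x 60 x 35 mm. Origin: centre of underside.
- pipette: White and blue pipette lying on the bench, bystander: about 205 mm long (its x), 34 mm wide, 26 mm high. Origin: near its middle, at bench level.
- beaker: Glass beaker, bystander: 70 mm rim diameter, 75 mm high. Origin: centre of underside.

How it is judged:
By the outcome, as a careful person would: the job done as asked, in the order asked, and still so for the second after the job is handed in, with the robot touching nothing.
It also fails if it takes over 72 s, if anything falls off the work surface, if the arm or the gripper's body presses on something with over 40 N, if the wrist force passes 120 N, or if a joint passes its speed limit or range.

## Robot

A 6-joint arm with a two-finger parallel gripper is mounted at the origin on the work surface. World frame = base frame: x ahead of the robot, y to its left, z up, the work surface at z = 0. Lengths are in m, angles in degrees, forces in N, time in s.
With the tool pointing down it reaches from about 0.375 to 0.9 m from the base axis. Payload 3.1 kg.
Tool frame: the origin (TCP) lies on the centre line of the jaws, within the pads' length; the fingertips stand 17 mm ahead of it and the grasp point (between the pads) lies 2 mm behind it; z points along the fingers, y is the line along which they close (so a half turn about z gives the same grasp; the last joint's range is limited). The gripper opens to 87 mm and grips with 3 to 60 N. Pads are 19 mm wide; open, the fingers measure 117 mm over their backs; the gripper's body (75 mm by 190 mm) begins 51 mm behind the grasp point.
Start: joints at [53.199, 30.224, 82.088, -0, 67.689, -10.227], TCP at [0.28, 0.559, 0.24] pointing down, gripper open.
Joint ranges: [-176.69, 176.69], [-43.24, 126.21], [12.49, 139.97], [-82, 262], [0, 151.66], [-163.58, 163.58]. Speed limits (degrees/s): [159.86, 159.86, 180, 180, 180, 180].

## Interface

Orientations are given as a 3x3 rotation matrix whose columns are the frame's x, y, z axes.
In Python, from rig import bot, imaging, finder gives the robot as it stands. The module is installed in compiled form; this text tells all that it offers.
- The arm moves only by the tool play_rows, never from a script. Its argument "motion" is a list that holds one entry, the list of rows, each a list of 6 numbers: the shift along the tool's x, y, z in m, then the turn, a rotation vector about the tool's x, y, z in degrees. In form: [[[dx, dy, dz, wx, wy, wz], ...]]. A call has 1 to 8 rows; each row is the pose to reach, as a shift and turn from the pose commanded when the call began, along the tool's axes at that moment; what a row does not reach only later rows make up. A row lasts 1/12 s, in which the tool goes at most 41.7 mm and 7.16 degrees, less where a joint would pass 70% of its speed; a pose out of reach is approached as far as the arm can. A call with a gripper value outside its range is refused whole. "fingers" is the finger opening in m, from 0 to 0.087, set as the call begins (left out, the last holds). The fingers move at their own pace and stop on an object; the grip force is fixed at half the most. Time passes only in rows, so rows that repeat a pose let the fingers close. It gives the time, the measured TCP pose, the force, the opening and the grip force at its end, in the units of the state.
- bot.read_state(): the state, without advancing time (a new reading comes with each control period).
- imaging.capture(name): name is "scene" or "side" or "wrist"; returns a dict with "frame" (400x640x3 uint8, red, green, blue), "camera_matrix" (3x3 intrinsics, pixels), "k1" (the pictures are not rectified: a ray, as slopes to the right and down, at radius r is drawn at 1 + k1 r^2 times it, then the intrinsics apply), "R" (3x3) and "t" (3): a world point X has camera coordinates R X + t. Camera axes: x right, y down, z forward; pixel columns grow to the right and rows downward; lengths in m; the calibration is good to about 2 mm. A picture is of the moment at which its call begins. There is no depth.
- bot.hand_in(): hands the job in; it is judged then, once.
Trained networks look in the newest picture that a camera, given by its name, has taken for a name from the list of things; names that differ only in an ending like _2 or _b are one class to them, and where a whole thing is asked for, a point or a joint stands for the part that bears it (a point fixed in the world has none). Each returns a list of dicts, best first, with "confidence" (0 to 1); they miss things now and then, are a little off and sometimes report something else, mostly with a low value. They report only what shows in the picture. A call takes as long as a camera call.
- finder.recognise(camera, name): "at" ([x, y, z] in m, in world coordinates, good to about 4 mm: the middle of the surface that is visible of it).
- finder.outline_of(camera, name): "pixels" (400x640 bool, what is visible of it).
The state is a dict: "time_s": time; "joint_positions": joint angles; "qvel": joint speeds; "tau": joint torques, N m; "position": TCP position; "tcp_rot": TCP orientation; "force": force on the tool from outside, world axes, zero at the start; "moment": the same for the moment, N m; "opening": opening from 0.0 (shut) to 1.0 (fully open); "grasp_force": force on a finger pad.
Only numpy, scipy, OpenCV 4.12 (cv2) and the standard library are available. Lean on these libraries where they do the work, as an engineer would, in place of code of your own. Each camera call takes 0.05 s, during which the arm holds its last target. There are 200 camera calls.

## Working session

There is one attempt and no reset: what is moved stays moved. The work goes in short steps, Python scripts to look and compute and a tool call to move; the robot and the scene stay as the last step left them, time stands still between calls to the robot, and variables do not carry over. Pictures are saved under pics/ and viewed, at most 10 in all, crops included, and the job is handed in when it is done.

Besides the shell and the picture viewer there is one more tool, called after ">>>" as a command line: name --argument value ..., lists and objects as JSON in quotes. play_rows: Moves the arm, as the interface text tells. Its arguments: {"type":"object","properties":{"motion":{"type":"array"},"fingers":{"type":"number"}},"required":["motion"]}

```bash
mkdir -p pics; cat > h.py <<'E'
import numpy as np, cv2
from rig import bot, imaging, finder
def px2w(c,uv,z):
    K=np.array(c["camera_matrix"]);R=np.array(c["R"]);t=np.array(c["t"]);k=c["k1"]
    uv=np.atleast_2d(np.array(uv,float))
    d=np.c_[(uv[:,0]-K[0,2])/K[0,0],(uv[:,1]-K[1,2])/K[1,1]]
    u=d.copy()
    for _ in range(20): u=d/(1+k*(u**2).sum(1,keepdims=True))
    r=np.c_[u,np.ones(len(u))]@R; C=-R.T@t
    return C+r*((z-C[2])/r[:,2])[:,None]
def w2px(c,X):
    K=np.array(c["camera_matrix"]);p=np.atleast_2d(X)@np.array(c["R"]).T+np.array(c["t"])
    s=p[:,:2]/p[:,2:]; s=s*(1+c["k1"]*(s**2).sum(1,keepdims=True))
    return s*[K[0,0],K[1,1]]+[K[0,2],K[1,2]]
E
cat > a.py <<'E'
from h import *
np.set_printoptions(precision=4,suppress=True)
for n in ["scene","side","wrist"]:
    c=imaging.capture(n); cv2.imwrite(f"pics/{n}0.png",c["frame"][:,:,::-1])
    print(n,"cam at",-np.array(c["R"]).T@np.array(c["t"]))
    if n=="wrist": continue
    for o in ["rack","dock","post","tape","jar","tipbox","minirack","pipette","beaker"]:
        r=finder.recognise(n,o)
        print(o,[(np.round(x["at"],3).tolist(),round(x["confidence"],2)) for x in r[:2]])
s=bot.read_state(); print(s)
E
python3 a.py
```

```text
scene cam at [ 1.2618 -0.0524  0.7272]
rack [([0.497, 0.055, 0.029], 0.69), ([0.442, 0.349, 0.032], 0.32)]
dock [([0.737, -0.05, 0.04], 0.81)]
post [([0.612, 0.018, 0.046], 0.66)]
tape [([0.623, 0.326, 0.03], 0.78)]
jar [([0.639, -0.337, 0.045], 0.56)]
tipbox [([0.606, 0.454, 0.053], 0.94)]
minirack [([0.442, 0.351, 0.03], 0.63)]
pipette [([0.44, -0.388, 0.025], 0.97)]
beaker [([0.736, -0.269, 0.049], 0.94)]
side cam at [ 0.0527 -0.4485  0.7031]
rack [([0.47, 0.042, 0.026], 0.95)]
dock []
post [([0.601, 0.011, 0.043], 0.57), ([0.684, -0.065, 0.036], 0.4)]
tape [([0.619, 0.314, 0.028], 0.94)]
jar [([0.614, -0.352, 0.044], 0.64)]
tipbox [([0.564, 0.435, 0.051], 0.77), ([0.423, -0.399, 0.022], 0.24)]
minirack [([0.417, 0.337, 0.034], 0.77)]
pipette [([0.422, -0.402, 0.021], 0.93)]
beaker [([0.725, -0.27, 0.05], 0.96)]
wrist cam at [0.213  0.5929 0.385 ]
{'time_s': 1.05, 'joint_positions': array([ 53.1976,  30.2219,  82.0868,  -0.0029,  67.6869, -10.2282]), 'qvel': array([-0.011 , -0.0879,  0.12  ,  0.0288,  0.0679,  0.0335]), 'tau': array([  0.0008, -44.0026, -17.6992,   0.0635,   0.0503,   0.    ]), 'position': array([0.2796, 0.559 , 0.2396]), 'tcp_rot': array([[-0.8944,  0.4473,  0.0001],
       [ 0.4473,  0.8944,  0.    ],
       [-0.0001,  0.0001, -1.    ]]), 'force': array([ 0.61  , -1.0402, -0.0144]), 'moment': array([ 0.0159, -0.0123,  0.0306]), 'grasp_force': 0.0, 'opening': 1.0035333690568247}
```

View pics/scene0.png

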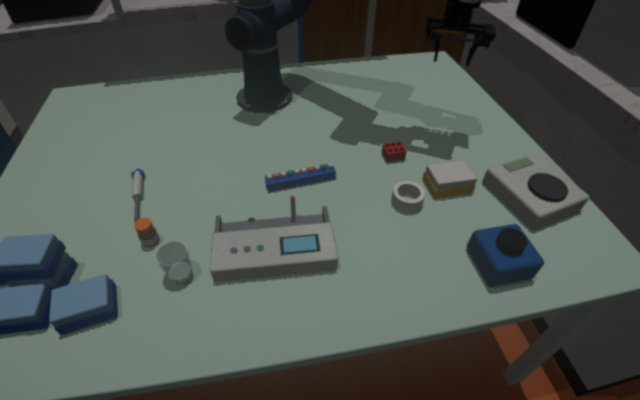

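View pics/side0.png

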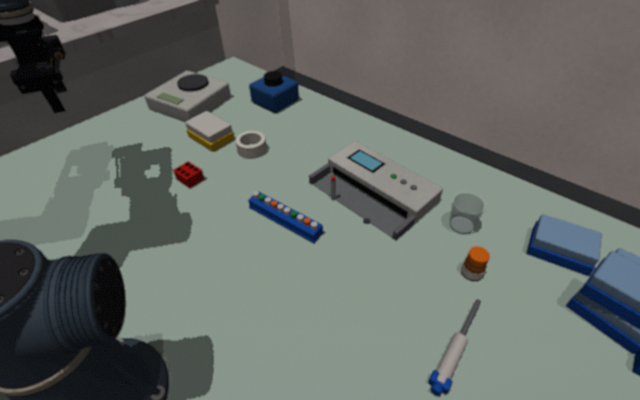

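Scene view: rack at px (265,187)–(336,170), with its +y end nearer the robot. The dock bay mouth faces the robot, the post is at about (293,200–222) on the dock's +y side, and the plug is at (251,219). The side view agrees. Next I'll move above the area for a wrist view and close the fingers on the way.

>>> play_rows --motion '[[[-0.03,-0.025,-0.01,0,0,-2],[-0.06,-0.05,-0.02,0,0,-4],[-0.09,-0.075,-0.03,0,0,-6],[-0.12,-0.1,-0.04,0,0,-8],[-0.15,-0.125,-0.045,0,0,-10],[-0.18,-0.15,-0.05,0,0,-12],[-0.21,-0.175,-0.055,0,0,-13],[-0.237,-0.194,-0.06,0,0,-13.3]]]' --fingers 0.0

```text
time_s: 1.72
position: [0.4049, 0.2771, 0.3]
tcp_rot: [[-0.973, 0.229, 0.0], [0.229, 0.973, -0.001], [-0.0, -0.0, -1.0]]
force: [0.8, -0.3, -0.2]
opening: 0.476
grasp_force: 0.0
```

>>> play_rows --motion '[[[-0.024,-0.03,-0.01,0,0,-2],[-0.048,-0.06,-0.02,0,0,-4],[-0.072,-0.09,-0.03,0,0,-6],[-0.096,-0.12,-0.04,0,0,-8],[-0.12,-0.15,-0.045,0,0,-10],[-0.144,-0.18,-0.05,0,0,-12],[-0.168,-0.22,-0.055,0,0,-13],[-0.186,-0.244,-0.06,0,0,-13.3]]]'

```text
time_s: 2.38
position: [0.53, -0.0033, 0.3599]
tcp_rot: [[-1.0, -0.0, 0.0], [-0.0, 1.0, -0.001], [-0.0, -0.001, -1.0]]
force: [-0.5, 0.3, -0.1]
opening: 0.008
grasp_force: 0.0
```

```bash
cat > b.py <<'E'
from h import *
np.set_printoptions(precision=4,suppress=True)
s=bot.read_state(); print(s["time_s"],s["position"],s["joint_positions"],s["force"])
c=imaging.capture("wrist"); cv2.imwrite("pics/wrist1.png",c["frame"][:,:,::-1])
np.save("w1.npy",c,allow_pickle=True)
print(c["R"],c["t"],c["camera_matrix"],c["k1"])
for o in ["rack","dock","post"]:
    print(o,[(np.round(x["at"],3).tolist(),round(x["confidence"],2)) for x in finder.recognise("wrist",o)[:2]])
E
python3 b.py
```

```text
2.3833 [ 0.53   -0.0033  0.3599] [ -12.4306   15.6221   86.2353   -0.0317   78.1327 -102.4396] [-0.4503  0.3211 -0.0844]
[[-0.0009  1.     -0.0008]
 [ 0.9614  0.0011  0.2751]
 [ 0.2751 -0.0005 -0.9614]] [ 0.004  -0.5769  0.3606] [[312.7696   0.     317.9328]
 [  0.     312.7696 196.2288]
 [  0.       0.       1.    ]] 0.0001773870882356649
rack [([0.481, 0.058, 0.027], 0.82)]
dock [([0.641, -0.058, 0.001], 0.81)]
post [([0.611, 0.019, 0.058], 0.71), ([0.571, 0.422, 0.058], 0.37)]
```

View pics/wrist1.png

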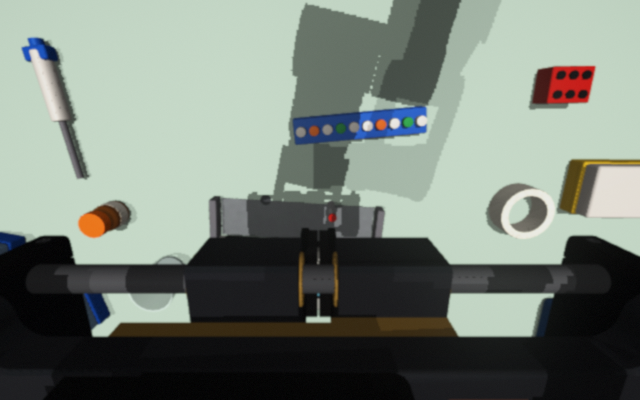

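Wrist view (right = +y, down = +x): rack spans (293,130)–(428,118), post top is at (332,217), plug at (265,200), and cheek tips at (214,198) and (379,208). The wall is hidden by the gripper. I'll fit the rack and dock poses from these.

```bash
cat >> h.py <<'E'
from scipy.optimize import minimize
def box(p,l=.04,w=.2,h=.03):
    x,y,a=p; c,s=np.cos(a),np.sin(a)
    P=np.array([[i*l/2,j*w/2,k*h] for i in(-1,1) for j in(-1,1) for k in(0,1)])
    return P@np.array([[c,-s,0],[s,c,0],[0,0,1]]).T+[x,y,0]
def fit_rack(caps,p0,verbose=True):
    """caps: {name:(cap,mask)}; pose x,y,yaw from box+caps silhouettes"""
    def cost(q):
        p=[q[0],q[1],q[2]]; e=0
        for c,m in caps:
            hull=cv2.convexHull(w2px(c,np.r_[box(p),box(p,.014,.19,.043)]).astype(np.float32))
            im=np.zeros((400*4,640*4),np.uint8)
            cv2.fillConvexPoly(im,np.round(hull*4+1.5).astype(np.int32),255)
            im=cv2.resize(im,(640,400),interpolation=cv2.INTER_AREA)/255.
            e+=np.abs(im-m).sum()/m.sum()
        return e
    r=minimize(cost,p0,method="Nelder-Mead",options=dict(initial_simplex=np.array(p0)+np.array([[0,0,0],[.01,0,0],[0,.01,0],[0,0,.1]]),xatol=1e-4,fatol=1e-4))
    return r.x,r.fun/len(caps)
def masks(names):
    out=[]
    for n in names:
        c=imaging.capture(n); o=finder.outline_of(n,"rack")
        if o and o[0]["confidence"]>.4 and o[0]["pixels"].sum()>200: out.append((c,o[0]["pixels"].astype(float)))
        else: print("no rack in",n)
    return out
def look(p0,dock=None,names=("wrist","scene","side")):
    ms=masks(names)
    for n,m in zip(names,ms): 
        x,f=fit_rack([m],p0); print(n,np.round(x[:2],4),"yaw",np.degrees(x[2]).round(2),round(f,3))
    x,f=fit_rack(ms,p0); print("ALL",np.round(x[:2],4),"yaw",np.degrees(x[2]).round(2),round(f,3))
    return x,ms
E
cat > c.py <<'E'
from h import *
x,ms=look([.48,.055,-.1*-1])
cw,cs,cd=[m[0] for m in ms]
np.set_printoptions(precision=4,suppress=True)
def red(c,box):
    f=c["frame"].astype(int); u0,v0,u1,v1=box
    m=np.zeros(f.shape[:2],bool); m[v0:v1,u0:u1]=True
    m&=(f[...,0]>f[...,1]*1.8)&(f[...,0]>f[...,2]*1.8)&(f[...,0]>70)
    v,u=np.nonzero(m); return u.mean(),v.mean(),len(u)
for c,b in((cw,(315,200,350,235)),(cs,(285,190,300,205)),(cd,(325,170,342,190))):
    r=red(c,b); print("red",r,px2w(c,r[:2],.068))
print("wrist plug, cheek tips(z.028)",px2w(cw,[[265,200]],0),px2w(cw,[[214,198],[379,208]],.028))
for n,c,b in(("w",cw,(190,180,400,240)),("s",cs,(200,160,350,280)),("d",cd,(300,130,450,240))):
    pass
a=cv2.resize(cw["frame"][180:242,195:400],None,fx=3.6,fy=3.6,interpolation=cv2.INTER_CUBIC)
b=cv2.resize(cd["frame"][135:240,300:450],None,fx=3.6,fy=3.6,interpolation=cv2.INTER_CUBIC)
im=np.zeros((a.shape[0]+b.shape[0],750,3),np.uint8); im[:a.shape[0],:a.shape[1]]=a; im[a.shape[0]:,:b.shape[1]]=b
print(a.shape,b.shape)
cv2.imwrite("pics/crop1.png",np.clip(im[:,:,::-1]*1.6,0,255))
E
python3 c.py
```

```text
wrist [0.4817 0.0579] yaw 5.62 0.085
scene [0.4837 0.0607] yaw 4.96 0.103
side [0.4853 0.0607] yaw 5.19 0.098
ALL [0.4831 0.0587] yaw 5.57 0.104
red (np.float64(330.39285714285717), np.float64(217.48214285714286), 56) [[0.6129 0.017  0.068 ]]
red (np.float64(292.0), np.float64(197.2), 10) [[0.6112 0.0183 0.068 ]]
red (np.float64(333.0), np.float64(178.125), 16) [[0.6154 0.0184 0.068 ]]
wrist plug, cheek tips(z.028) [[ 0.606  -0.0906  0.    ]] [[ 0.5942 -0.1665  0.028 ]
 [ 0.6113  0.0965  0.028 ]]
(223, 738, 3) (378, 540, 3)[ WARN:0@14.008] global loadsave.cpp:1063 imwrite_ Unsupported depth image for selected encoder is fallbacked to CV_8U.
```

View pics/crop1.png

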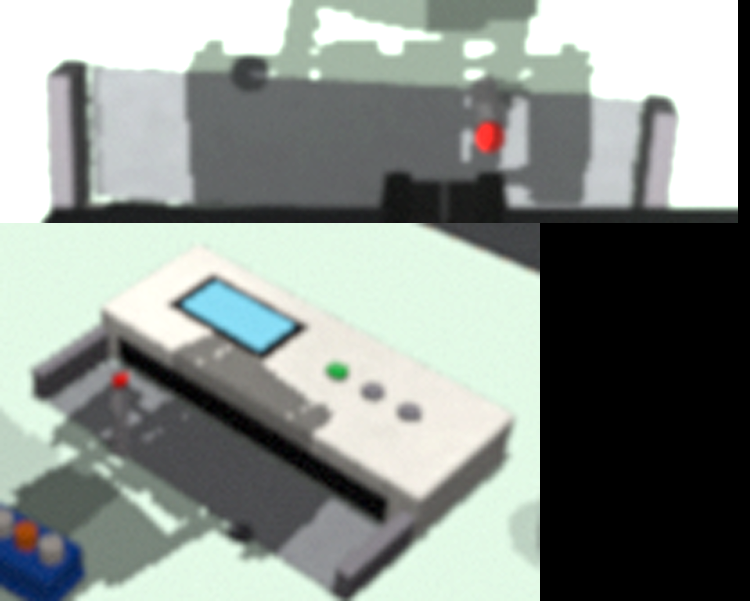

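```bash
cat > d.py <<'E'
from h import *
np.set_printoptions(precision=4,suppress=True)
c=np.load("w1.npy",allow_pickle=True).item()
from scipy.optimize import least_squares
# dock frame pts: cheek tip tops, post, plug
D=np.array([[-.07,-.136,.028],[-.07,.136,.028],[-.068,.055,.069],[-.068,-.055,0]])
U=np.array([[212.1,201.7],[378.9,211.7],[330.4,217.5],[264.4,200.3]])
def W(p,D):
    c_,s_=np.cos(p[2]),np.sin(p[2]); return D@np.array([[c_,-s_,0],[s_,c_,0],[0,0,1]]).T+[p[0],p[1],0]
r=least_squares(lambda p:(w2px(c,W(p,D))-U).ravel(),[.68,-.04,0])
print(r.x,np.degrees(r.x[2]),r.fun)
print("cheek tips, post",W(r.x,D))
cd=imaging.capture("side")
# check: side cam, back wall slot/wall-floor, cheek front tips
T=np.array([[-.07,-.13,.028],[-.07,.13,.028],[0,-.13,.045],[0,.13,.045],[0,0,0],[-.068,.055,.07],[-.068,-.055,0]])
print(w2px(cd,W(r.x,T)), (w2px(cd,W(r.x,T))-[300,135])*3.6+[0,223])
E
python3 d.py
```

```text
[ 0.6788 -0.0432 -0.0599] -3.430090851763267 [-1.5822 -0.3081  1.2627 -0.4497  0.4534  0.7599 -0.1678  0.1959]
cheek tips, post [[ 0.6008 -0.1748  0.028 ]
 [ 0.617   0.0967  0.028 ]
 [ 0.6142  0.0157  0.069 ]
 [ 0.6076 -0.0941  0.    ]]
[[393.3655 230.4797]
 [311.5752 177.7348]
 [412.9194 208.9182]
 [330.4221 160.1337]
 [367.6249 196.1418]
 [333.5136 178.2143]
 [367.1062 221.44  ]] [[336.1157 566.727 ]
 [ 41.6707 376.8451]
 [406.51   489.1054]
 [109.5195 313.4813]
 [243.4496 443.1104]
 [120.6489 378.5715]
 [241.5824 534.1839]]
```

>>> play_rows --motion '[[[0.004,0.013,0.016,0,0,5.25],[0.008,0.025,0.032,0,0,10.5],[0.011,0.038,0.048,0,0,15.75],[0.015,0.05,0.065,0,0,21],[0.019,0.063,0.081,0,0,26.25],[0.022,0.075,0.097,0,0,31.5],[0.026,0.088,0.114,0,0,36.75],[0.03,0.1,0.13,0,0,42]]]' --fingers 0.01

```text
time_s: 3.6
position: [0.4992, 0.1006, 0.2289]
tcp_rot: [[-0.741, 0.671, 0.0], [0.671, 0.741, 0.0], [-0.0, 0.0, -1.0]]
force: [-1.4, 0.3, -0.5]
opening: 0.117
grasp_force: 0.0
```

>>> play_rows --motion '[[[0.011,0.007,0.016,0,0,5.25],[0.022,0.014,0.032,0,0,10.5],[0.034,0.02,0.048,0,0,15.75],[0.045,0.027,0.065,0,0,21],[0.057,0.034,0.081,0,0,26.25],[0.068,0.04,0.097,0,0,31.5],[0.08,0.047,0.114,0,0,36.75],[0.091,0.054,0.13,0,0,42.4]]]'

```text
time_s: 4.27
position: [0.4676, 0.2015, 0.0989]
tcp_rot: [[-0.095, 0.996, 0.0], [0.996, 0.095, 0.0], [0.0, 0.0, -1.0]]
force: [0.3, -0.5, -0.1]
opening: 0.108
grasp_force: 0.0
```

>>> play_rows --motion '[[[0,0,0.02,0,0,0],[0,0,0.04,0,0,0],[0,0,0.06,0,0,0],[0,0,0.072,0,0,0],[0,0,0.072,0,0,0]]]'

```text
time_s: 4.68
position: [0.4666, 0.2006, 0.0254]
tcp_rot: [[-0.099, 0.995, -0.004], [0.995, 0.099, -0.001], [-0.0, -0.004, -1.0]]
force: [-0.4, -1.2, -0.2]
opening: 0.114
grasp_force: 0.0
```

>>> play_rows --motion '[[[-0.01,0,0,0,0,0],[-0.018,0,0,0,0,0],[-0.024,0,0,0,0,0],[-0.028,0,0,0,0,0],[-0.032,0,0,0,0,0],[-0.037,0,0,0,0,0],[-0.043,0,0,0,0,0],[-0.05,0,0,0,0,0]]]'

```text
time_s: 5.35
position: [0.4734, 0.1504, 0.028]
tcp_rot: [[-0.098, 0.995, 0.001], [0.995, 0.098, 0.001], [0.0, 0.001, -1.0]]
force: [-0.9, 4.2, 2.8]
opening: 0.114
grasp_force: 1.9
```

>>> play_rows --motion '[[[-0.006,0,0,0,0,0],[-0.012,0,0,0,0,0],[-0.018,0,0,0,0,0],[-0.024,0,0,0,0,0],[-0.03,0,0,0,0,0],[-0.036,0,0,0,0,0],[-0.04,0,0,0,0,0],[-0.042,0,0,0,0,0]]]'

```text
time_s: 6.02
position: [0.4772, 0.108, 0.0275]
tcp_rot: [[-0.097, 0.995, -0.0], [0.995, 0.097, -0.0], [-0.0, -0.0, -1.0]]
force: [-0.1, 3.6, 2.6]
opening: 0.114
grasp_force: 1.8
```

```bash
cat > l.py <<'E'
import sys
from h import *
np.set_printoptions(precision=4,suppress=True)
DK=(.6788,-.0432,-.0599)
x0,y0,a=[float(v) for v in sys.argv[1:4]]
names=sys.argv[4:] or ["scene","side"]
x,ms=look([x0,y0,np.radians(a)],names=names)
c,s=np.cos(DK[2]),np.sin(DK[2]); d=x[:2]-DK[:2]
print("dock frame x,y mm",1000*np.array([c*d[0]+s*d[1],-s*d[0]+c*d[1]]),"theta",-np.degrees(x[2]-DK[2]))
u=np.array([-np.sin(x[2]),np.cos(x[2])])
print("+y end",x[:2]+.1*u,"-y end",x[:2]-.1*u,"u",u)
st=bot.read_state();print(st["time_s"],st["position"],st["tcp_rot"][:2,:2].tolist(),st["force"])
E
python3 l.py .49 0 5.6
```

```text
scene [ 0.4902 -0.0013] yaw 5.64 0.097
side [ 0.4905 -0.0034] yaw 5.92 0.052
ALL [ 0.4906 -0.0021] yaw 6.01 0.077
dock frame x,y mm [-190.3655   29.7307] theta -9.439958589021629
+y end [0.4801 0.0973] -y end [ 0.501  -0.1016] u [-0.1047  0.9945]
6.2167 [0.4771 0.1083 0.0273] [[-0.09834096798091282, 0.9951526998023037], [0.9951526746813897, 0.09834076665122579]] [-0.3117  0.536  -0.0802]
```

>>> play_rows --motion '[[[-0.003,0,0,0,0,0],[-0.008,0,0,0,0,0],[-0.014,0,0,0,0,0],[-0.02,0,0,0,0,0],[-0.026,0,0,0,0,0],[-0.032,0,0,0,0,0],[-0.038,0,0,0,0,0],[-0.044,0,0,0,0,0]]]'

```text
time_s: 6.88
position: [0.4815, 0.0641, 0.0275]
tcp_rot: [[-0.098, 0.995, -0.0], [0.995, 0.098, 0.0], [0.0, -0.0, -1.0]]
force: [-0.3, 1.4, -0.7]
opening: 0.117
grasp_force: 0.7
```

>>> play_rows --motion '[[[-0.006,0,0,0,0,0],[-0.012,0,0,0,0,0],[-0.018,0,0,0,0,0],[-0.023,0,0,0,0,0],[-0.027,0,0,0,0,0],[-0.03,0,0,0,0,0],[-0.031,0,0,0,0,0]]]'

```text
time_s: 7.47
position: [0.4846, 0.0336, 0.0276]
tcp_rot: [[-0.098, 0.995, 0.0], [0.995, 0.098, -0.0], [-0.0, 0.0, -1.0]]
force: [0.9, 0.8, -0.9]
opening: 0.117
grasp_force: 0.7
```

>>> play_rows --motion '[[[0.005,0,0,0,0,0],[0.015,0,0,0,0,0],[0.025,0,0,0,0,0],[0.025,0,-0.03,0,0,0],[0.025,0,-0.06,0,0,0],[0.025,0,-0.06,0,0,0]]]' --fingers 0.0

```text
time_s: 7.97
position: [0.4843, 0.0603, 0.0912]
tcp_rot: [[-0.1, 0.995, 0.007], [0.995, 0.1, -0.001], [-0.001, 0.007, -1.0]]
force: [0.6, 0.3, 0.6]
opening: 0.007
grasp_force: 0.0
```

```bash
python3 l.py .498 -.077 5.6
```

```text
no rack in scene
scene [ 0.6899 -0.0925] yaw -145.3 0.744
ALL [ 0.6899 -0.0925] yaw -145.3 0.744
dock frame x,y mm [ 13.9967 -48.5631] theta 141.87223783328227
+y end [ 0.7468 -0.1747] -y end [ 0.6329 -0.0103] u [ 0.5692 -0.8222]
8.1667 [0.4814 0.0597 0.0872] [[-0.0990833586933125, 0.9950787037556091], [0.9950791260532051, 0.09908345012893535]] [-0.1203  0.0099 -0.1724]
```

```bash
cat > t.py <<'E'
from h import *
ims=[]
for n in ("scene","side"):
    c=imaging.capture(n); ims.append(c["frame"][:,:,::-1])
    for o in finder.outline_of(n,"rack"):
        v,u=np.nonzero(o["pixels"]); print(n,o["confidence"],len(u),u.mean(),v.mean())
    print("expected",w2px(c,[[.498,-.077,.02]]))
a=ims[0][100:300,180:420]; b=ims[1][100:300,220:460]
cv2.imwrite("pics/t1.png",cv2.resize(np.hstack([a,b]),None,fx=1.65,fy=1.65))
E
python3 t.py
```

```text
scene 0.74 1239 253.30347054075867 186.4769975786925
expected [[252.3883396 185.3996112]]
side 0.56 1853 333.3712898003238 241.61467889908258
expected [[331.91134356 239.34704278]]
```

View pics/t1.png

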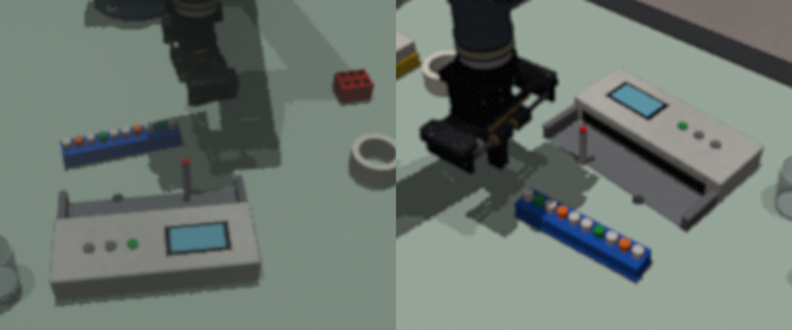

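>>> play_rows --motion '[[[-0.02,-0.018,0,0,0,0],[-0.04,-0.035,0,0,0,0],[-0.06,-0.052,0,0,0,0],[-0.06,-0.052,0.02,0,0,0],[-0.06,-0.052,0.04,0,0,0],[-0.06,-0.052,0.06,0,0,0],[-0.06,-0.052,0.06,0,0,0]]]'

```text
time_s: 8.95
position: [0.4345, -0.0059, 0.0247]
tcp_rot: [[-0.097, 0.995, -0.006], [0.995, 0.097, 0.002], [0.002, -0.006, -1.0]]
force: [-0.4, -0.5, -0.4]
opening: 0.005
grasp_force: 0.0
```

>>> play_rows --motion '[[[0,0.006,0,0,0,0],[0,0.012,0,0,0,0],[0,0.017,0,0,0,0],[0,0.022,0,0,0,0],[0,0.027,0,0,0,0],[0,0.032,0,0,0,0],[0,0.037,0,0,0,0],[0,0.042,0,0,0,0]]]'

```text
time_s: 9.62
position: [0.4778, -0.0014, 0.0278]
tcp_rot: [[-0.098, 0.995, -0.001], [0.995, 0.098, 0.0], [0.0, -0.001, -1.0]]
force: [-2.2, -0.2, 2.1]
opening: 0.008
grasp_force: 1.2
```

>>> play_rows --motion '[[[0,0.005,0,0,0,0],[0,0.01,0,0,0,0],[0,0.015,0,0,0,0],[0,0.02,0,0,0,0],[0,0.023,0,0,0,0],[0,0.025,0,0,0,0]]]'

```text
time_s: 10.12
position: [0.5039, 0.0006, 0.0275]
tcp_rot: [[-0.098, 0.995, 0.001], [0.995, 0.098, -0.0], [-0.0, 0.001, -1.0]]
force: [-2.4, -0.7, 1.6]
opening: 0.008
grasp_force: 0.8
```

```bash
cat >> h.py <<'E'
def masks(names,p=None):
    out=[]
    for n in names:
        for k in range(4):
            c=imaging.capture(n); e=w2px(c,[[P0[0],P0[1],.02]])[0]
            g=[o["pixels"] for o in finder.outline_of(n,"rack") if o["pixels"].sum()>200 and np.hypot(*(np.array(np.nonzero(o["pixels"])).mean(1)[::-1]-e))<25]
            if g: out.append((c,g[0].astype(float))); break
        else: print("no rack in",n)
    return out
_look=look
def look(p0,dock=None,names=None):
    global P0; P0=p0; return _look(p0,names=names)
E
python3 l.py .51 -.077 -14
```

```text
scene [ 0.5193 -0.0737] yaw -15.1 0.179
side [ 0.5185 -0.0754] yaw -15.04 0.17
ALL [ 0.5187 -0.0753] yaw -15.01 0.177
dock frame x,y mm [-157.8592  -41.6483] theta 11.576672889695207
+y end [0.5446 0.0213] -y end [ 0.4928 -0.1719] u [0.259  0.9659]
10.3167 [0.5037 0.0005 0.0275] [[-0.09791875635988528, 0.9951928468697836], [0.9951942827170438, 0.09791949269909674]] [-0.1563  0.2067 -0.7866]
```

>>> play_rows --motion '[[[0,0.004,0,0,0,0],[0,0.008,0,0,0,0],[0,0.012,0,0,0,0],[0,0.016,0,0,0,0],[0,0.019,0,0,0,0],[0,0.021,0,0,0,0]]]'

```text
time_s: 10.82
position: [0.5245, 0.0028, 0.0275]
tcp_rot: [[-0.098, 0.995, 0.001], [0.995, 0.098, -0.0], [-0.0, 0.001, -1.0]]
force: [-1.5, -0.2, 0.2]
opening: 0.008
grasp_force: 0.5
```

>>> play_rows --motion '[[[0,-0.015,0,0,0,0],[0,-0.04,0,0,0,0],[0,-0.06,0,0,0,0],[0,-0.06,-0.03,0,0,0],[0,-0.06,-0.06,0,0,0],[0,-0.06,-0.06,0,0,0]]]' --fingers 0.0

```text
time_s: 11.32
position: [0.467, -0.0037, 0.0912]
tcp_rot: [[-0.098, 0.995, 0.009], [0.995, 0.098, -0.002], [-0.003, 0.008, -1.0]]
force: [0.9, -0.7, -0.0]
opening: 0.006
grasp_force: 0.0
```

```bash
python3 l.py .526 -.073 -25
```

```text
scene [ 0.5279 -0.0737] yaw -23.87 0.067
side [ 0.5277 -0.0732] yaw -24.67 0.103
ALL [ 0.5276 -0.0731] yaw -24.77 0.088
dock frame x,y mm [-149.1795  -38.9078] theta 21.33955422646118
+y end [0.5695 0.0177] -y end [ 0.4857 -0.1639] u [0.419 0.908]
11.5167 [ 0.4643 -0.0031  0.0873] [[-0.09812972863236862, 0.9951735614634714], [0.995173624747723, 0.09812976395997922]] [1.0615 0.6149 0.6178]
```

>>> play_rows --motion '[[[-0.007,0.002,0,0,0,-7],[-0.014,0.004,0,0,0,-14],[-0.02,0.006,0,0,0,-21],[-0.027,0.008,0,0,0,-28],[-0.034,0.01,0,0,0,-35],[-0.04,0.012,0,0,0,-42],[-0.046,0.013,0,0,0,-49],[-0.051,0.0135,0,0,0,-56]]]' --fingers 0.087

```text
time_s: 12.18
position: [0.4823, -0.0528, 0.0862]
tcp_rot: [[-0.883, 0.47, -0.002], [0.47, 0.883, 0.001], [0.002, -0.0, -1.0]]
force: [0.1, -0.9, 0.5]
opening: 0.522
grasp_force: 0.0
```

>>> play_rows --motion '[[[0,0,0,0,0,-3.6],[0,0,0.02,0,0,-3.6],[0,0,0.04,0,0,-3.6],[0,0,0.06,0,0,-3.6],[0,0,0.06,0,0,-3.6],[0,0,0.06,0,0,-3.6]]]'

```text
time_s: 12.68
position: [0.4813, -0.0521, 0.0259]
tcp_rot: [[-0.908, 0.419, -0.004], [0.419, 0.908, 0.002], [0.005, -0.0, -1.0]]
force: [-0.5, -0.5, 0.3]
opening: 0.959
grasp_force: 0.0
```

>>> play_rows --motion '[[[-0.006,0,0,0,0,0],[-0.012,0,0,0,0,0],[-0.017,0,0,0,0,0],[-0.022,0,0,0,0,0],[-0.027,0,0,0,0,0],[-0.032,0,0,0,0,0],[-0.037,0,0,0,0,0],[-0.042,0,0,0,0,0]]]'

```text
time_s: 13.35
position: [0.5205, -0.0701, 0.0277]
tcp_rot: [[-0.908, 0.419, -0.001], [0.419, 0.908, 0.0], [0.001, -0.0, -1.0]]
force: [-2.3, 1.8, 3.4]
opening: 1.001
grasp_force: 1.9
```

>>> play_rows --motion '[[[-0.005,0,0,0,0,0],[-0.01,0,0,0,0,0],[-0.015,0,0,0,0,0],[-0.02,0,0,0,0,0],[-0.023,0,0,0,0,0],[-0.024,0,0,0,0,0]]]'

```text
time_s: 13.85
position: [0.5442, -0.081, 0.0275]
tcp_rot: [[-0.908, 0.419, 0.003], [0.419, 0.908, -0.001], [-0.003, 0.0, -1.0]]
force: [-1.5, 0.5, 0.9]
opening: 1.003
grasp_force: 1.0
```

```bash
python3 l.py .566 -.092 -25
```

```text
no rack in side
scene [ 0.5721 -0.0951] yaw -24.99 0.087
ALL [ 0.5721 -0.0951] yaw -24.99 0.087
dock frame x,y mm [-103.3813  -58.1458] theta 21.553467684871958
+y end [ 0.6144 -0.0044] -y end [ 0.5299 -0.1857] u [0.4224 0.9064]
14.35 [ 0.5426 -0.0803  0.0276] [[-0.9079848623129673, 0.419002650036229], [0.4190025965587659, 0.9079850101686567]] [-0.2556 -0.0166  0.1009]
```

>>> play_rows --motion '[[[-0.004,0,0,0,0,0],[-0.008,0,0,0,0,0],[-0.012,0,0,0,0,0],[-0.016,0,0,0,0,0],[-0.019,0,0,0,0,0],[-0.021,0,0,0,0,0],[-0.022,0,0,0,0,0]]]'

```text
time_s: 14.93
position: [0.5631, -0.0898, 0.0274]
tcp_rot: [[-0.908, 0.419, 0.001], [0.419, 0.908, -0.0], [-0.001, 0.0, -1.0]]
force: [-3.1, 0.6, 2.0]
opening: 0.998
grasp_force: 1.1
```

>>> play_rows --motion '[[[0.01,0,0,0,0,0],[0.03,0,0,0,0,0],[0.03,0,-0.03,0,0,0],[0.03,0,-0.06,0,0,0],[0.03,0,-0.063,0,0,0]]]'

```text
time_s: 15.35
position: [0.5389, -0.0781, 0.0947]
tcp_rot: [[-0.908, 0.419, 0.01], [0.419, 0.908, -0.004], [-0.011, 0.001, -1.0]]
force: [0.9, -0.5, 0.5]
opening: 1.003
grasp_force: 0.0
```

>>> play_rows --motion '[[[-0.008,-0.017,0,0,0,7],[-0.016,-0.034,0,0,0,14],[-0.024,-0.051,0,0,0,21],[-0.032,-0.068,0,0,0,28],[-0.04,-0.085,0,0,0,35],[-0.048,-0.102,0,0,0,42],[-0.056,-0.119,0,0,0,49],[-0.062,-0.135,0,0,0,56]]]' --fingers 0.01

```text
time_s: 16.02
position: [0.5361, -0.2275, 0.0905]
tcp_rot: [[-0.154, 0.988, 0.003], [0.988, 0.154, -0.002], [-0.002, 0.002, -1.0]]
force: [0.4, 0.2, 0.0]
opening: 0.476
grasp_force: 0.0
```

>>> play_rows --motion '[[[0,0,0,0,0,7],[0,0,0,0,0,14],[0,0,0,0,0,21],[0,0,0,0,0,28],[0,0,0,0,0,34],[0,0,0,0,0,34]]]'

```text
time_s: 16.52
position: [0.5358, -0.2262, 0.0904]
tcp_rot: [[0.421, 0.907, 0.002], [0.907, -0.421, -0.001], [-0.0, 0.002, -1.0]]
force: [0.3, 0.6, -0.3]
opening: 0.13
grasp_force: 0.0
```

```bash
python3 l.py .592 -.104 -25
```

```text
scene [ 0.5902 -0.1041] yaw -24.58 0.12
side [ 0.591  -0.1044] yaw -25.36 1.34
ALL [ 0.5909 -0.1037] yaw -25.01 0.733
dock frame x,y mm [-84.1233 -65.6374] theta 21.576594051311737
+y end [ 0.6332 -0.0131] -y end [ 0.5486 -0.1943] u [0.4228 0.9062]
16.7167 [ 0.5352 -0.2257  0.0905] [[0.4172130495622826, 0.9088085284587412], [0.908808693667972, -0.4172128391556473]] [0.3625 0.4181 1.112 ]
```

>>> play_rows --motion '[[[0,0,0.02,0,0,0],[0,0,0.04,0,0,0],[0,0,0.055,0,0,0],[0,0,0.063,0,0,0],[0.01,0,0.063,0,0,0],[0.016,0,0.063,0,0,0],[0.02,0,0.063,0,0,0],[0.024,0,0.063,0,0,0]]]'

```text
time_s: 17.38
position: [0.5459, -0.2033, 0.0285]
tcp_rot: [[0.418, 0.909, 0.002], [0.909, -0.418, -0.001], [-0.001, 0.002, -1.0]]
force: [-0.5, -1.8, -0.7]
opening: 0.118
grasp_force: 0.7
```

>>> play_rows --motion '[[[0.004,0,0,0,0,0],[0.008,0,0,0,0,0],[0.012,0,0,0,0,0],[0.016,0,0,0,0,0],[0.02,0,0,0,0,0],[0.024,0,0,0,0,0],[0.027,0,0,0,0,0],[0.028,0,0,0,0,0]]]'

```text
time_s: 18.05
position: [0.557, -0.1778, 0.0276]
tcp_rot: [[0.419, 0.908, 0.0], [0.908, -0.419, -0.0], [-0.0, 0.0, -1.0]]
force: [-1.3, -3.3, 2.3]
opening: 0.116
grasp_force: 1.9
```

```bash
python3 l.py .603 -.077 -25; cat > t.py <<'E'
import sys
from h import *
ims=[imaging.capture(n)["frame"][:,:,::-1] for n in ("scene","side")]
a=ims[0][140:300,180:380]; b=ims[1][120:280,280:480]
cv2.imwrite(sys.argv[1],cv2.resize(np.hstack([a,b]),None,fx=2,fy=2,interpolation=cv2.INTER_CUBIC))
E
python3 t.py pics/t2.png
```

```text
scene [ 0.6025 -0.0778] yaw -24.24 0.128
side [ 0.6042 -0.07  ] yaw -29.69 1.256
ALL [ 0.6037 -0.0754] yaw -27.23 0.711
dock frame x,y mm [-73.0291 -36.5878] theta 23.793624457222638
+y end [0.6495 0.0136] -y end [ 0.558  -0.1643] u [0.4575 0.8892]
18.25 [ 0.5566 -0.1776  0.0272] [[0.41943054849741956, 0.9077873102828898], [0.9077870628117107, -0.4194298675185316]] [ 0.2565 -0.4578 -0.0374]
```

View pics/t2.png

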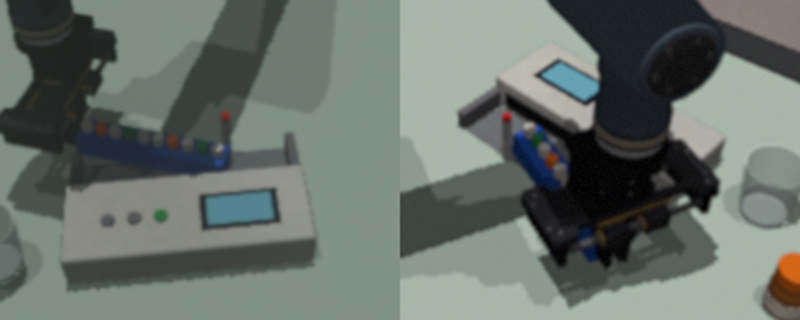

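>>> play_rows --motion '[[[0.004,0,0,0,0,0],[0.008,0,0,0,0,0],[0.012,0,0,0,0,0],[0.016,0,0,0,0,0],[0.02,0,0,0,0,0],[0.024,0,0,0,0,0],[0.027,0,0,0,0,0],[0.028,0,0,0,0,0]]]'

```text
time_s: 19.02
position: [0.5686, -0.1521, 0.0276]
tcp_rot: [[0.418, 0.908, 0.0], [0.908, -0.418, 0.0], [0.0, -0.0, -1.0]]
force: [-0.5, -1.2, -1.6]
opening: 0.114
grasp_force: 0.7
```

```bash
python3 l.py .614 -.052 -24 scene
```

```text
scene [ 0.6144 -0.0502] yaw -23.51 0.176
ALL [ 0.6144 -0.0502] yaw -23.51 0.176
dock frame x,y mm [-63.8628 -10.8656] theta 20.080697910119326
+y end [0.6543 0.0415] -y end [ 0.5745 -0.1419] u [0.399 0.917]
19.1167 [ 0.5687 -0.1523  0.0276] [[0.41881435950254975, 0.9080718003257868], [0.9080718033585862, -0.41881445459970235]] [0.6518 0.1526 0.2111]
```

>>> play_rows --motion '[[[-0.01,0,0,0,0,0],[-0.03,0,0,0,0,0],[-0.03,0,-0.03,0,0,0],[-0.03,0,-0.06,0,0,0],[-0.03,0,-0.063,0,0,0]]]'

```text
time_s: 19.53
position: [0.5582, -0.1826, 0.0949]
tcp_rot: [[0.42, 0.907, 0.008], [0.907, -0.42, -0.004], [-0.0, 0.009, -1.0]]
force: [1.1, 0.3, -0.5]
opening: 0.114
grasp_force: 0.0
```

>>> play_rows --motion '[[[0.012,-0.009,0,0,0,-7],[0.024,-0.018,0,0,0,-14],[0.036,-0.027,0,0,0,-21],[0.048,-0.036,0,0,0,-28],[0.06,-0.045,0,0,0,-35],[0.072,-0.054,0,0,0,-42],[0.085,-0.063,0,0,0,-49],[0.097,-0.071,0,0,0,-56]]]' --fingers 0.087

```text
time_s: 20.2
position: [0.5314, -0.0618, 0.0903]
tcp_rot: [[-0.523, 0.852, -0.0], [0.852, 0.523, 0.0], [0.0, -0.0, -1.0]]
force: [-0.6, -0.5, 0.4]
opening: 0.638
grasp_force: 0.0
```

>>> play_rows --motion '[[[0,0,0,0,0,-7],[0,0,0,0,0,-14],[0,0,0,0,0,-21],[0,0,0,0,0,-28],[0,0,0,0,0,-35],[0,0,0,0,0,-42],[0,0,0,0,0,-49],[0,0,0,0,0,-55.3]]]'

```text
time_s: 20.87
position: [0.5318, -0.0627, 0.0904]
tcp_rot: [[-0.998, 0.055, -0.0], [0.055, 0.998, 0.0], [0.0, 0.0, -1.0]]
force: [0.1, -0.7, 0.8]
opening: 0.994
grasp_force: 0.0
```

```bash
python3 l.py .614 -.05 -24
```

```text
scene [ 0.6139 -0.0515] yaw -25.64 0.249
side [ 0.6169 -0.0524] yaw -24.86 1.341
ALL [ 0.6156 -0.0524] yaw -24.64 0.799
dock frame x,y mm [-62.506  -12.9614] theta 21.203512116728128
+y end [0.6573 0.0385] -y end [ 0.5739 -0.1433] u [0.4168 0.909 ]
21.0667 [ 0.5319 -0.0625  0.0904] [[-0.9979615476226305, 0.06381786095095986], [0.06381784092130084, 0.9979615569255057]] [-0.2137 -0.2349 -0.5952]
```

>>> play_rows --motion '[[[0,0,0.02,0,0,0],[0,0,0.04,0,0,0],[0,0,0.055,0,0,0],[0,0,0.063,0,0,0],[-0.006,0,0.063,0,0,0],[-0.012,0,0.063,0,0,0],[-0.016,0,0.063,0,0,0],[-0.02,0,0.063,0,0,0]]]'

```text
time_s: 21.73
position: [0.5538, -0.0638, 0.0286]
tcp_rot: [[-0.998, 0.061, 0.003], [0.061, 0.998, -0.001], [-0.003, -0.001, -1.0]]
force: [-0.2, 0.1, 0.2]
opening: 0.996
grasp_force: 0.0
```

>>> play_rows --motion '[[[-0.004,0,0,0,0,0],[-0.008,0,0,0,0,0],[-0.012,0,0,0,0,0],[-0.016,0,0,0,0,0],[-0.02,0,0,0,0,0],[-0.024,0,0,0,0,0],[-0.028,0,0,0,0,0],[-0.03,0,0,0,0,0]]]'

```text
time_s: 22.4
position: [0.5828, -0.0654, 0.0276]
tcp_rot: [[-0.998, 0.061, 0.001], [0.061, 0.998, -0.0], [-0.001, -0.0, -1.0]]
force: [-1.3, -0.8, 0.5]
opening: 0.997
grasp_force: 0.6
```

```bash
python3 l.py .63 -.05 -12
```

```text
scene [ 0.6247 -0.0481] yaw -10.7 0.196
side [ 0.6298 -0.0484] yaw -15.08 2.643
ALL [ 0.6291 -0.0472] yaw -13.76 1.426
dock frame x,y mm [-49.4113  -6.9893] theta 10.324304486988446
+y end [0.6528 0.0499] -y end [ 0.6053 -0.1444] u [0.2378 0.9713]
22.6 [ 0.5825 -0.0652  0.0276] [[-0.9981731027335295, 0.060408242197309385], [0.060408051315626106, 0.9981737458484788]] [ 0.4437 -0.1413 -0.0607]
```

>>> play_rows --motion '[[[-0.003,0,0,0,0,0],[-0.006,0,0,0,0,0],[-0.009,0,0,0,0,0],[-0.012,0,0,0,0,0],[-0.015,0,0,0,0,0],[-0.018,0,0,0,0,0],[-0.021,0,0,0,0,0],[-0.024,0,0,0,0,0]]]'

```text
time_s: 23.27
position: [0.6062, -0.0667, 0.0275]
tcp_rot: [[-0.998, 0.061, 0.0], [0.061, 0.998, 0.0], [-0.0, 0.0, -1.0]]
force: [-1.5, -1.0, -0.5]
opening: 1.002
grasp_force: 0.6
```

>>> play_rows --motion '[[[-0.002,0,0,0,0,0],[-0.004,0,0,0,0,0],[-0.006,0,0,0,0,0],[-0.008,0,0,0,0,0],[-0.01,0,0,0,0,0],[-0.012,0,0,0,0,0],[-0.013,0,0,0,0,0],[-0.014,0,0,0,0,0]]]'

```text
time_s: 23.93
position: [0.6199, -0.0675, 0.0275]
tcp_rot: [[-0.998, 0.06, -0.0], [0.06, 0.998, 0.0], [0.0, 0.0, -1.0]]
force: [-3.0, 0.4, 2.0]
opening: 0.997
grasp_force: 1.7
```

```bash
python3 l.py .655 -.045 -4 scene; python3 t.py pics/t3.png
```

```text
scene [ 0.6233 -0.0397] yaw -3.78 1.34
ALL [ 0.6233 -0.0397] yaw -3.78 1.34
dock frame x,y mm [-55.6124   0.1583] theta 0.3441334412213009
+y end [0.6299 0.0601] -y end [ 0.6167 -0.1395] u [0.0659 0.9978]
24.0333 [ 0.6202 -0.0675  0.0275] [[-0.9981650673778985, 0.060549735730412], [0.06054971445829185, 0.9981651810240502]] [-1.8146  1.2752  0.8943]
```

View pics/t3.png

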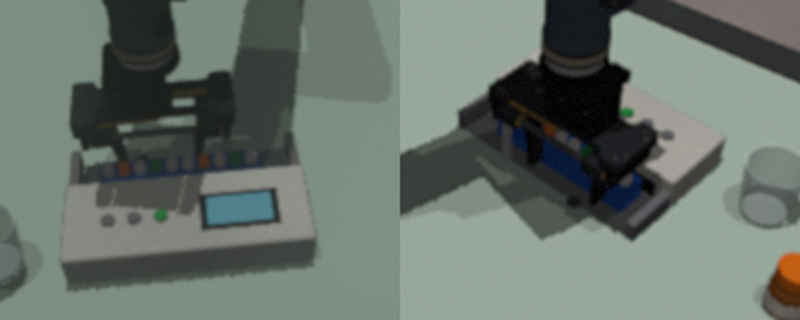

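The rack is now parallel to the wall and between the cheeks, behind the post. I'll press the last few millimetres slowly, watching the force.

>>> play_rows --motion '[[[-0.001,0,0,0,0,0],[-0.002,0,0,0,0,0],[-0.003,0,0,0,0,0],[-0.004,0,0,0,0,0],[-0.005,0,0,0,0,0]]]'

```text
time_s: 24.55
position: [0.6242, -0.0678, 0.0276]
tcp_rot: [[-0.998, 0.061, -0.002], [0.061, 0.998, 0.0], [0.002, 0.0, -1.0]]
force: [-6.0, -0.2, 4.0]
opening: 1.002
grasp_force: 2.9
```

>>> play_rows --motion '[[[-0.0005,0,0,0,0,0],[-0.001,0,0,0,0,0],[-0.0015,0,0,0,0,0],[-0.0015,0,0,0,0,0]]]'

```text
time_s: 24.88
position: [0.6242, -0.0678, 0.0276]
tcp_rot: [[-0.998, 0.061, -0.005], [0.061, 0.998, 0.001], [0.005, 0.0, -1.0]]
force: [-6.4, 0.2, 5.2]
opening: 0.996
grasp_force: 3.4
```

>>> play_rows --motion '[[[0.005,0,0,0,0,0],[0.022,0,0,0,0,0],[0.022,-0.01,0,0,0,0],[0.022,-0.02,0,0,0,0],[0.022,-0.03,0,0,0,0],[0.022,-0.04,0,0,0,0],[0.022,-0.047,0,0,0,0],[0.022,-0.047,0,0,0,0]]]' --fingers 0.0

```text
time_s: 25.55
position: [0.6025, -0.1162, 0.0276]
tcp_rot: [[-0.998, 0.063, 0.002], [0.063, 0.998, -0.001], [-0.002, -0.001, -1.0]]
force: [0.1, 0.1, 0.2]
opening: 0.482
grasp_force: 0.0
```

>>> play_rows --motion '[[[0,0,0,0,0,0],[0,0,0,0,0,0],[0,0,0,0,0,0],[0,0,0,0,0,0],[-0.006,0,0,0,0,0],[-0.012,0,0,0,0,0],[-0.015,0,0,0,0,0],[-0.017,0,0,0,0,0]]]'

```text
time_s: 26.22
position: [0.6197, -0.1146, 0.0277]
tcp_rot: [[-0.998, 0.06, 0.001], [0.06, 0.998, -0.0], [-0.001, -0.0, -1.0]]
force: [-0.9, 0.4, 0.0]
opening: 0.01
grasp_force: 0.0
```

>>> play_rows --motion '[[[-0.001,0,0,0,0,0],[-0.002,0,0,0,0,0],[-0.003,0,0,0,0,0],[-0.004,0,0,0,0,0],[-0.0045,0,0,0,0,0],[-0.0045,0,0,0,0,0]]]'

```text
time_s: 26.72
position: [0.6213, -0.1146, 0.0274]
tcp_rot: [[-0.998, 0.06, -0.004], [0.06, 0.998, 0.001], [0.004, 0.001, -1.0]]
force: [-5.7, -0.8, 2.5]
opening: 0.002
grasp_force: 2.4
```

>>> play_rows --motion '[[[0.005,0,0,0,0,0],[0.023,0,0,0,0,0],[0.023,0.02,0,0,0,0],[0.023,0.04,0,0,0,0],[0.023,0.06,0,0,0,0],[0.023,0.08,0,0,0,0],[0.023,0.094,0,0,0,0],[0.023,0.096,0,0,0,0]]]'

```text
time_s: 27.38
position: [0.6062, -0.0152, 0.0276]
tcp_rot: [[-0.998, 0.058, 0.001], [0.058, 0.998, 0.0], [-0.001, 0.001, -1.0]]
force: [0.1, -0.6, 0.8]
opening: -0.002
grasp_force: 0.0
```

>>> play_rows --motion '[[[0,0,0,0,0,0],[-0.006,0,0,0,0,0],[-0.012,0,0,0,0,0],[-0.016,0,0,0,0,0],[-0.018,0,0,0,0,0],[-0.019,0,0,0,0,0],[-0.02,0,0,0,0,0]]]'

```text
time_s: 27.97
position: [0.626, -0.0193, 0.0274]
tcp_rot: [[-0.998, 0.061, -0.0], [0.061, 0.998, 0.0], [0.0, 0.0, -1.0]]
force: [-0.2, 0.6, 0.4]
opening: 0.003
grasp_force: 0.0
```

>>> play_rows --motion '[[[-0.0005,0,0,0,0,0],[-0.001,0,0,0,0,0],[-0.0015,0,0,0,0,0],[-0.002,0,0,0,0,0],[-0.0025,0,0,0,0,0],[-0.003,0,0,0,0,0],[-0.003,0,0,0,0,0]]]'

```text
time_s: 28.55
position: [0.6276, -0.0188, 0.0274]
tcp_rot: [[-0.998, 0.06, -0.003], [0.06, 0.998, 0.0], [0.003, 0.0, -1.0]]
force: [-3.1, -0.4, 2.6]
opening: 0.002
grasp_force: 1.6
```

>>> play_rows --motion '[[[-0.0005,0,0,0,0,0],[-0.001,0,0,0,0,0],[-0.0015,0,0,0,0,0],[-0.002,0,0,0,0,0],[-0.002,0,0,0,0,0]]]'

```text
time_s: 28.97
position: [0.6278, -0.0187, 0.0274]
tcp_rot: [[-0.998, 0.06, -0.007], [0.06, 0.998, 0.001], [0.007, 0.0, -1.0]]
force: [-7.0, -0.6, 5.5]
opening: 0.006
grasp_force: 3.8
```

>>> play_rows --motion '[[[0.005,0,0,0,0,0],[0.03,-0.01,0,0,0,0],[0.045,-0.03,0,0,0,0],[0.045,-0.03,-0.04,0,0,0],[0.045,-0.03,-0.08,0,0,0],[0.05,-0.03,-0.12,0,0,0],[0.05,-0.03,-0.16,0,0,0],[0.05,-0.03,-0.2,0,0,0]]]'

```text
time_s: 29.63
position: [0.5799, -0.0462, 0.2297]
tcp_rot: [[-0.998, 0.061, 0.003], [0.061, 0.998, -0.0], [-0.003, -0.0, -1.0]]
force: [0.9, -0.0, -1.4]
opening: 0.006
grasp_force: 0.0
```

```bash
cat > v.py <<'E'
from h import *
c=imaging.capture("wrist"); f=c["frame"][:,:,::-1]
d=imaging.capture("scene")["frame"][170:290,190:350,::-1]
a=cv2.resize(f[140:280,160:480],None,fx=2.4,fy=2.4,interpolation=cv2.INTER_CUBIC)
b=cv2.resize(d,(320,240),interpolation=cv2.INTER_CUBIC)
im=np.zeros((a.shape[0]+240,a.shape[1],3),np.uint8); im[:a.shape[0]]=a; im[a.shape[0]:,:320]=b
cv2.imwrite("pics/v1.png",np.clip(im.astype(float)*1.5,0,255).astype(np.uint8))
print(bot.read_state()["position"],im.shape)
for n in ("dock","rack"): print(n,finder.recognise("wrist",n)[:1])
E
python3 v.py
```

```text
[ 0.58502673 -0.04738596  0.23546835] (576, 768, 3)
dock [{'at': [0.6293, -0.0402, -0.0012], 'confidence': 0.96}]
rack [{'at': [0.6413, -0.041, 0.0308], 'confidence': 0.98}]
```

View pics/v1.png

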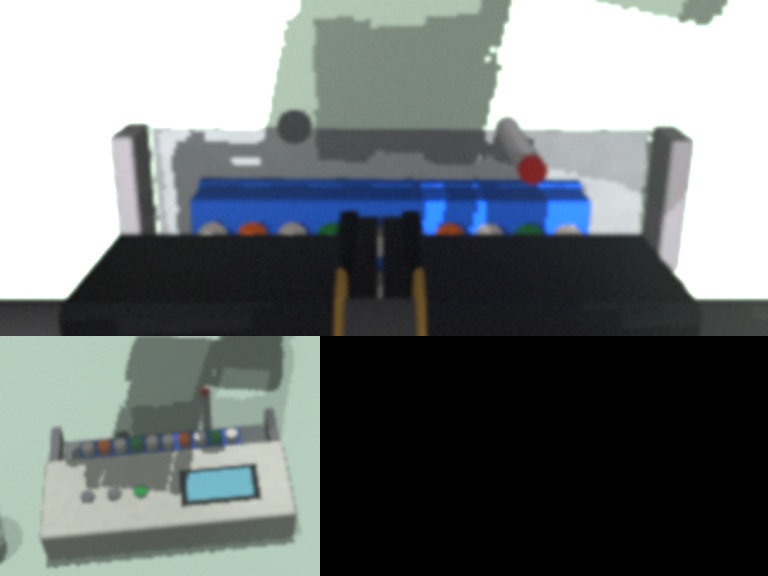

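The wrist view shows the rack's robot-side edge at rows ~180–190, straight along the bay and behind the post, with both ends clear of the cheeks. Pressing near each end met firm resistance, so it is against the wall. The robot is clear, so I'll hand it in.

```bash
python3 -c "
from rig import bot
print(bot.hand_in())"
```

```text
the job is handed in; nothing more can be done
None
```

I pivoted the rack in behind the post and swung it into the bay, where it sits against the back wall, and handed the job in at about 30 s. The highest push force I read was about 9 N, and I only pushed the rack, never gripped or lifted it.

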